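# Light the fluorescence microscope from its control pad

## Robot

A 6-joint arm with a two-finger parallel gripper is mounted at the origin on the work surface. World frame = base frame: x ahead of the robot, y to its left, z up, the work surface at z = 0. Lengths are in m, angles in rad, forces in N, time in s.
With the tool pointing down it reaches from about 0.3 to 0.875 m from the base axis. Payload 6.4 kg.
Tool frame: the origin (TCP) lies between the finger pads; the fingertips stand 25 mm ahead of it and the grasp point (between the pads) lies 6 mm ahead of it; z points along the fingers, y is the line along which they close (so a half turn about z gives the same grasp; the last joint's range is limited). The gripper opens to 85 mm and grips with 20 to 120 N. Pads are 22 mm wide; open, the fingers measure 114 mm over their backs; the gripper's body (76 mm by 85 mm) begins 54 mm behind the grasp point. The pads swing forward as they close: fully open they stand 13 mm farther back than shut.
Start: joints at [1.102, 0.181, 1.607, -0, 1.354, -0.206], TCP at [0.149, 0.555, 0.256] pointing down, gripper open.
Joint ranges: [-2.99, 2.99], [-0.89, 2.07], [0.3, 2.58], [-1.14, 4.28], [0, 2.63], [-3.12, 3.12]. Speed limits (rad/s): [2.57, 2.57, 3.01, 3.14, 3.14, 3.14].

## Interface

Orientations are given as a unit quaternion [w, x, y, z].
In Python, from bench import ctrl gives the robot as it stands.
- The arm moves only by the tool servo_tool, never from a script. Its argument "series" is text: rows parted by semicolons, each of 7 numbers parted by spaces: the gripper command: -1 is fully open, 1 is shut, values between are in proportion, then the shift along the tool's x, y, z in m, then the turn, a rotation vector about the tool's x, y, z in degrees. A call has 1 to 12 rows; each row is the pose to reach, as a shift and turn from the pose commanded when the call began, along the tool's axes at that moment; what a row does not reach only later rows make up. A row lasts 1/12 s, in which the tool goes at most 41.7 mm and 7.16 degrees, less where a joint would pass 70% of its speed; a pose out of reach is approached as far as the arm can. A call with a gripper value outside its range is refused whole. The fingers move at their own pace and stop on an object; the grip force is fixed at half the most. Time passes only in rows, so rows that repeat a pose let the fingers close. It gives the time, the measured TCP pose, the force, the opening and the grip force at its end, in the units of the state.
- ctrl.get_obs(): the state, without advancing time (a new reading comes with each control period).
- ctrl.camera(name): name is "scene" or "side" or "wrist"; returns a dict with "img" (384x512x3 uint8, red, green, blue), "z_map" (384x512 float32, m along the optical axis (not along the pixel's ray), 0 where there is no reading), "fovy" (degrees; the focal length in pixels is half the picture's height over the tangent of half this angle, whatever the lens; pixels are square), "cx", "cy" (the principal point, pixels), "extrinsics" (4x4, takes a point from camera to world coordinates); the wrist camera has in their place "T_tool_cam" (4x4, takes a point from camera to tool coordinates, whose origin is the TCP and whose axes are the flange's). Camera axes: x right, y down, z forward; pixel columns grow to the right and rows downward; lengths in m; the calibration is good to about 2 mm. The wrist camera is an equidistant fisheye: a pixel r from the principal point sees the ray r / f radians off the axis. A picture is of the moment at which its call begins: read the wrist's pose just before it.
- ctrl.hand_in(): hands the job in; it is judged then, once.
The state is a dict: "time_s": time; "q": joint angles; "dq": joint speeds; "joint_efforts": joint torques, N m; "eef_pos": TCP position; "eef_rot": TCP orientation; "wrist_force": force on the tool from outside, world axes, zero at the start; "torque": the same for the moment, N m; "opening": opening from 0.0 (shut) to 1.0 (fully open); "grasp_force": force on a finger pad.
Only numpy, scipy, OpenCV 4.12 (cv2) and the standard library are available. Lean on these libraries where they do the work, as an engineer would, in place of code of your own. Each camera call takes 0.05 s, during which the arm holds its last target. There are 200 camera calls.

## Task

Get the fluorescence microscope ready to view: on the black control pad on the bench, first press the long bar key (lamp on) fully down and let it spring back up, then press the large round key (shutter open) fully down and let it spring back up. Press one key at a time, and do not press the square key or the small round key.

Things in the scene. Friction and masses are not known exactly. Their poses are not given: they have to be found in the camera images.
- bar_top (a point): Lamp key: a long bar, 60 mm along its own y, 24 mm along x, flat top. Stands 16 mm above its plate; goes straight down up to 8 mm against a spring (1.5 N to start, 5 N at the bottom), springs back by itself. Point: centre of its top face, 66 mm above the bench when up; moves with the key. x, y along the pad's sides, z up. White plastic, like all four keys.
- round_top (a point): Shutter key: the large round key, 40 mm in diameter, flat top. Stands 16 mm above its plate; goes straight down up to 8 mm against a spring (1.5 N to start, 5 N at the bottom), springs back by itself. Point: centre of its top face, 66 mm above the bench when up; moves with the key. x, y along the pad's sides, z up. Each key is centred on a grey 66 mm square plate, 2 x 2 plates at 80 mm centres, in any order.
- square_top (a point): Square key, 34 x 34 mm, not to be pressed. Stands 16 mm above its plate; goes straight down up to 8 mm against a spring (1.5 N to start, 5 N at the bottom), springs back by itself. Point: centre of its top face, 66 mm above the bench when up; moves with the key. x, y along the pad's sides, z up. The pad is black, 240 x 190 mm, 45 mm high, flat on the bench.
- small_top (a point): Small round key, 20 mm in diameter, not to be pressed. Stands 16 mm above its plate; goes straight down up to 8 mm against a spring (1.5 N to start, 5 N at the bottom), springs back by itself. Point: centre of its top face, 66 mm above the bench when up; moves with the key. x, y along the pad's sides, z up. Beside the pad: bottle 110 mm tall, beaker 75 mm, cardboard box 30 mm.

How it is judged:
By the outcome, as a careful person would: the job done as asked, in the order asked, and still so for the second after the job is handed in, with the robot touching nothing.
It also fails if it takes over 34 s, if anything falls off the work surface, if the arm or the gripper's body presses on something with over 40 N, if the wrist force passes 120 N, or if a joint passes its speed limit or range.

## Working session

There is one attempt and no reset: what is moved stays moved. The work goes in short steps, Python scripts to look and compute and a tool call to move; the robot and the scene stay as the last step left them, time stands still between calls to the robot, and variables do not carry over. Pictures are saved under pics/ and viewed, at most 10 in all, crops included, and the job is handed in when it is done.

Besides the shell and the picture viewer there is one more tool, called after "Request:" as name(argument=value, ...) on one line, values as JSON. servo_tool: Moves the arm, as the interface text tells. Its arguments: {"type":"object","properties":{"series":{"type":"string"}},"required":["series"]}

```bash
mkdir -p pics
python3 - <<'E'
from bench import ctrl
import cv2,numpy as np
o=ctrl.get_obs();print(o)
ims=[]
for n in("scene","side"):
    c=ctrl.camera(n);np.savez(f"{n}.npz",**c);ims.append(c["img"]);print(n,c["fovy"],c["cx"],c["cy"],c["extrinsics"].round(3).tolist())
    cv2.imwrite(f"pics/{n}.png",c["img"][:,:,::-1])
E
```

```text
{'time_s': 0.0, 'q': array([ 1.10168645e+00,  1.81534711e-01,  1.60798010e+00, -9.46754597e-06,
        1.35383900e+00, -2.06312953e-01]), 'dq': array([ 0.00091599, -0.00048993, -0.00170986,  0.00103437, -0.0004487 ,
        0.0011388 ]), 'joint_efforts': array([-1.66518937e-03, -4.44890535e+01, -3.51320779e+01, -4.90715356e-04,
        9.55209020e-03, -3.19956064e-05]), 'eef_pos': array([0.14913339, 0.55479787, 0.25540118]), 'eef_rot': array([-2.87401057e-04,  1.31019611e-01,  9.91379386e-01, -8.32373625e-04]), 'wrist_force': array([-0.14232192,  0.34179532,  0.6297522 ]), 'torque': array([ 0.01932913, -0.02893858,  0.05023985]), 'grasp_force': 0.0, 'opening': 1.0000348713728122}
scene 44.594994296044746 265.7563925848684 182.8159244858903 [[0.826, 0.422, -0.373, 0.813], [0.563, -0.637, 0.527, -0.322], [-0.015, -0.645, -0.764, 0.622], [0.0, 0.0, 0.0, 1.0]]
side 50.008864999604185 249.32230813866698 188.54690646626742 [[-0.716, -0.415, 0.561, 0.229], [-0.698, 0.417, -0.582, 0.413], [0.007, -0.809, -0.588, 0.485], [0.0, 0.0, 0.0, 1.0]]
```

View pics/scene.png

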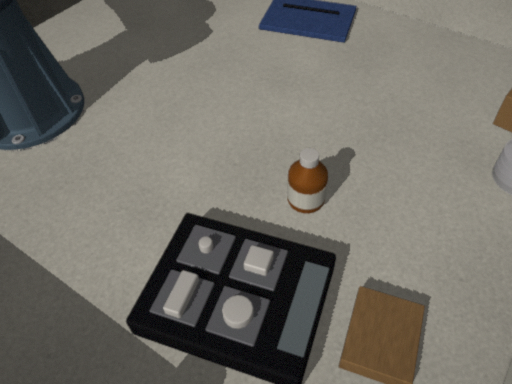

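View pics/side.png

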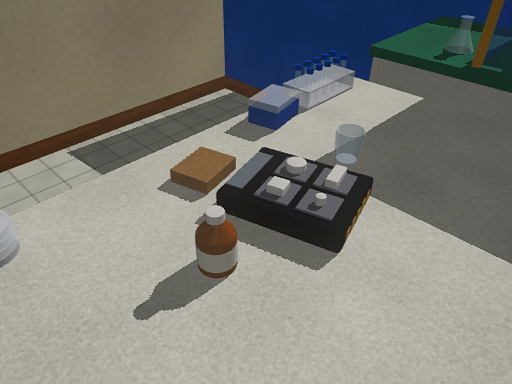

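The scene picture shows bar key (181,294), large round (237,311), square (258,260) and small round (205,243). In the side picture they are at (337,176), (297,164), (278,186) and (320,199). I'll locate the top faces by rays onto z = 66 mm.

```bash
cat > h.py <<'E'
import numpy as np,cv2
def rays(c,uv):
    f=192/np.tan(np.radians(float(c["fovy"]))/2);uv=np.asarray(uv,float)
    d=np.c_[(uv[:,0]-c["cx"])/f,(uv[:,1]-c["cy"])/f,np.ones(len(uv))]
    return d
def plane(c,uv,z):
    E=c["extrinsics"];w=rays(c,uv)@E[:3,:3].T
    return E[:3,3]+w*((z-E[2,3])/w[:,2])[:,None]
def depth(c,uv):
    uv=np.asarray(uv,int);E=c["extrinsics"]
    return rays(c,uv)*c["z_map"][uv[:,1],uv[:,0]][:,None]@E[:3,:3].T+E[:3,3]
E
python3 - <<'E'
from h import *
S=dict(scene=dict(bar=(181,294),rnd=(237,311),sq=(258,260),sm=(205,243)),side=dict(bar=(337,176),rnd=(297,164),sq=(278,186),sm=(320,199)))
for n,k in S.items():
    c=dict(np.load(n+".npz"));hsv=cv2.cvtColor(c["img"],cv2.COLOR_RGB2HSV)
    for key,(u,v) in k.items():
        P=depth(c,[(u,v)])[0]
        val=int(np.median(c["img"][v-1:v+2,u-1:u+2].min(2)))
        m=(c["img"].min(2)>val-25).astype(np.uint8)
        _,lab,st,_=cv2.connectedComponentsWithStats(m,connectivity=4)
        ys,xs=np.where(lab==lab[v,u]);W=plane(c,np.c_[xs,ys],.066)[:,:2].astype(np.float32)
        D=depth(c,np.c_[xs,ys])
        r=cv2.minAreaRect(W)
        print(n,key,val,len(xs),"mean",W.mean(0).round(4),"rect",np.round(r[0],4),np.round(r[1],4),round(r[2],1),"depth med z",np.median(D[:,2]).round(4),D[D[:,2]>.062].mean(0).round(4))
E
```

```text
scene bar 144 717 mean [ 0.5533 -0.1565] rect [ 0.5529 -0.1557] [0.0237 0.0631] 18.4 depth med z 0.0653 [ 0.5526 -0.1544  0.0662]
scene rnd 144 738 mean [ 0.6302 -0.1343] rect [ 0.6292 -0.134 ] [0.0413 0.0372] 86.6 depth med z 0.0651 [ 0.6295 -0.1326  0.0661]
scene sq 146 570 mean [ 0.6094 -0.0589] rect [ 0.6097 -0.0585] [0.0336 0.0389] 16.1 depth med z 0.0651 [ 0.6095 -0.0579  0.0699]
scene sm 149 142 mean [ 0.533  -0.0793] rect [ 0.5338 -0.0795] [0.0155 0.0251] 38.7 depth med z 0.0648 [ 0.531  -0.0764  0.0652]
side bar 181 202 mean [ 0.5498 -0.1497] rect [ 0.5502 -0.1504] [0.0217 0.0566] 15.3 depth med z 0.0651 [ 0.5505 -0.151   0.0651]
side rnd 179 86505 mean [0.5033 0.1284] rect [ 0.518  -0.0739] [1.0102 0.6691] 86.9 depth med z -0.0007 [0.4227 0.1883 0.2815]
side sq 178 172 mean [ 0.6053 -0.0524] rect [ 0.6054 -0.0522] [0.0318 0.0295] 16.1 depth med z 0.0653 [ 0.6038 -0.0506  0.0676]
side sm 106 760 mean [ 0.517  -0.0566] rect [ 0.518  -0.0559] [0.0621 0.0597] 15.4 depth med z 0.0494 [ 0.5249 -0.0661  0.0704]
```

Bar top is at about (0.552,-0.153), round top at about (0.629,-0.132), pad turned about 15.5°. I'll go over the bar with the fingers shut, holding the current height.

Request:
servo_tool(series="1 -0.287 -0.290 0 0 0 0;1 -0.287 -0.290 0 0 0 0;1 -0.287 -0.290 0 0 0 0;1 -0.287 -0.290 0 0 0 0;1 -0.287 -0.290 0 0 0 0;1 -0.287 -0.290 0 0 0 0;1 -0.287 -0.290 0 0 0 0;1 -0.287 -0.290 0 0 0 0;1 -0.287 -0.290 0 0 0 0;1 -0.287 -0.290 0 0 0 0;1 -0.287 -0.290 0 0 0 0;1 -0.287 -0.290 0 0 0 0")

```text
time_s: 1.1
eef_pos: [0.3518, 0.1992, 0.2561]
eef_rot: [-0.0, 0.133, 0.991, 0.0]
wrist_force: [-0.5, 0.7, -0.6]
opening: -0.006
grasp_force: 0.0
```

Request:
servo_tool(series="1 -0.286 -0.289 0 0 0 -30;1 -0.286 -0.289 0 0 0 -30;1 -0.286 -0.289 0 0 0 -30;1 -0.286 -0.289 0 0 0 -30;1 -0.286 -0.289 0 0 0 -30;1 -0.286 -0.289 0 0 0 -30;1 -0.286 -0.289 0 0 0 -30;1 -0.286 -0.289 0 0 0 -30;1 -0.286 -0.289 0 0 0 -30;1 -0.286 -0.289 0 0 0 -30;1 -0.286 -0.289 0 0 0 -30;1 -0.286 -0.289 0 0 0 -30")

```text
time_s: 2.1
eef_pos: [0.5539, -0.1546, 0.2554]
eef_rot: [-0.0, -0.129, 0.992, -0.0]
wrist_force: [-0.2, 0.2, 0.2]
opening: 0.0
grasp_force: 0.0
```

Run:
```python
from bench import ctrl
import numpy as np,cv2
o=ctrl.get_obs();c=ctrl.camera("wrist");np.savez("w1.npz",p=o["eef_pos"],r=o["eef_rot"],**c)
print(c["fovy"],c["cx"],c["cy"],c["T_tool_cam"].round(3).tolist())
cv2.imwrite("pics/w1.png",c["img"][:,:,::-1])
```

```text
65.70646984690485 253.60217000234942 189.69612903642386 [[0.001, -0.961, -0.275, 0.069], [1.0, 0.0, 0.001, -0.001], [-0.001, -0.275, 0.961, -0.117], [0.0, 0.0, 0.0, 1.0]]
```

View pics/w1.png

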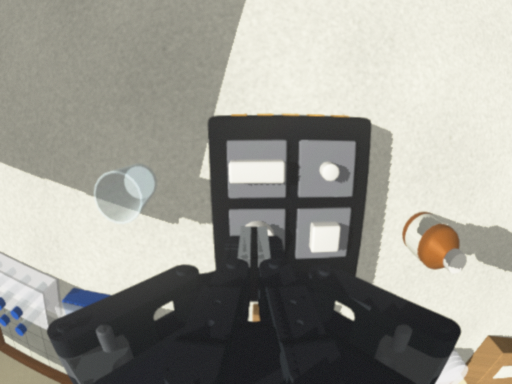

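The wrist picture shows the bar at (256,172), small round at (329,171) and square at (324,237); the fingertips cover the round key at (257,230). I'll measure the visible keys here as a cross-check.

Run:
```python
import numpy as np,cv2
from scipy.spatial.transform import Rotation as Ro
c=np.load("w1.npz");f=192/np.tan(np.radians(float(c["fovy"]))/2)
R=Ro.from_quat(c["r"],scalar_first=True).as_matrix();T=c["T_tool_cam"]
print(c["p"],"tool y ang",np.degrees(np.arctan2(R[1,1],R[0,1])))
for k,(u,v) in dict(bar=(250,168),sm=(329,170),sq=(324,235)).items():
    val=int(np.median(c["img"][v-1:v+2,u-1:u+2].min(2)))
    m=(c["img"].min(2)>val-25).astype(np.uint8)
    _,lab,st,_=cv2.connectedComponentsWithStats(m,connectivity=4)
    ys,xs=np.where(lab==lab[v,u])
    x=xs-c["cx"];y=ys-c["cy"];r=np.hypot(x,y);t=r/f
    d=np.c_[x/r*np.sin(t),y/r*np.sin(t),np.cos(t)]@T[:3,:3].T@R.T
    o=c["p"]+R@T[:3,3]
    W=(o+d*((.066-o[2])/d[:,2])[:,None])[:,:2].astype(np.float32)
    q=cv2.minAreaRect(W);print(k,val,len(xs),W.mean(0).round(4),np.round(q[0],4),np.round(q[1],4),round(q[2],1))
```

```text
[ 0.55387745 -0.15461098  0.25542812] tool y ang 104.85236070631626
bar 237 1079 [ 0.552  -0.1534] [ 0.5521 -0.1536] [0.0217 0.0565] 16.0
sm 239 224 [ 0.5311 -0.0775] [ 0.5314 -0.0773] [0.0166 0.0194] 15.7
sq 236 688 [ 0.6078 -0.0566] [ 0.6067 -0.0567] [0.035 0.034] 15.2
```

Request:
servo_tool(series="1 0.002 0.001 0.035 0 0 0;1 0.002 0.001 0.07 0 0 0;1 0.002 0.001 0.105 0 0 0;1 0.002 0.001 0.135 0 0 0;1 0.002 0.001 0.15 0 0 0;1 0.002 0.001 0.155 0 0 0;1 0.002 0.001 0.16 0 0 0;1 0.002 0.001 0.163 0 0 0;1 0.002 0.001 0.166 0 0 0;1 0.002 0.001 0.168 0 0 0;1 0.002 0.001 0.17 0 0 0;1 0.002 0.001 0.17 0 0 0")

```text
time_s: 3.15
eef_pos: [0.5509, -0.1524, 0.0872]
eef_rot: [0.001, -0.13, 0.992, -0.0]
wrist_force: [1.1, 1.8, 2.9]
opening: 0.001
grasp_force: 1.5
```

Request:
servo_tool(series="1 0 0 0.001 0 0 0;1 0 0 0.002 0 0 0;1 0 0 0.003 0 0 0;1 0 0 0.004 0 0 0;1 0 0 0.004 0 0 0;1 0 0 0.004 0 0 0")

```text
time_s: 3.65
eef_pos: [0.5509, -0.1525, 0.083]
eef_rot: [0.001, -0.13, 0.992, -0.0]
wrist_force: [1.6, 2.1, 6.6]
opening: -0.001
grasp_force: 3.4
```

Request:
servo_tool(series="1 0 0 0.0005 0 0 0;1 0 0 0.001 0 0 0;1 0 0 0.0015 0 0 0;1 0 0 0.0015 0 0 0")

```text
time_s: 3.98
eef_pos: [0.551, -0.1525, 0.0829]
eef_rot: [0.001, -0.13, 0.992, -0.0]
wrist_force: [-2.0, 4.4, 17.0]
opening: -0.004
grasp_force: 8.6
```

Force rose to 17 N with no further travel, so the bar is at its bottom stop. Lifting and crossing to the round key.

Request:
servo_tool(series="1 0 0 -0.01 0 0 0;1 0 0 -0.03 0 0 0;1 0 0 -0.055 0 0 0;1 0 0 -0.06 0 0 0;1 0 0 -0.06 0 0 0;1 -0.03 -0.001 -0.06 0 0 0;1 -0.06 -0.001 -0.06 0 0 0;1 -0.08 -0.001 -0.06 0 0 0;1 -0.08 -0.001 -0.06 0 0 0;1 -0.08 -0.001 -0.06 0 0 0")

```text
time_s: 4.82
eef_pos: [0.6269, -0.132, 0.1384]
eef_rot: [-0.002, -0.131, 0.991, 0.001]
wrist_force: [-1.1, -0.8, -0.5]
opening: -0.0
grasp_force: 0.0
```

Run:
```python
from bench import ctrl
from h import *
for n in("scene","side"):
    c=ctrl.camera(n);cv2.imwrite(f"pics/{n}2.png",cv2.resize(c["img"][130:384,90:410] if n=="scene" else c["img"][100:300,180:420],None,fx=2,fy=2)[:,:,::-1])
    if n=="scene":
        D=depth(c,[(x,y) for x in range(179,184) for y in range(291,297)]);print("bar z",np.median(D[:,2]))
    else:
        D=depth(c,[(x,y) for x in range(336,339) for y in range(174,178)]);print("bar z",np.median(D[:,2]))
print(ctrl.get_obs()["eef_pos"])
```

```text
bar z 0.06555897992319709
bar z 0.06524766633432336
[ 0.625982   -0.13243562  0.13894813]
```

View pics/side2.png

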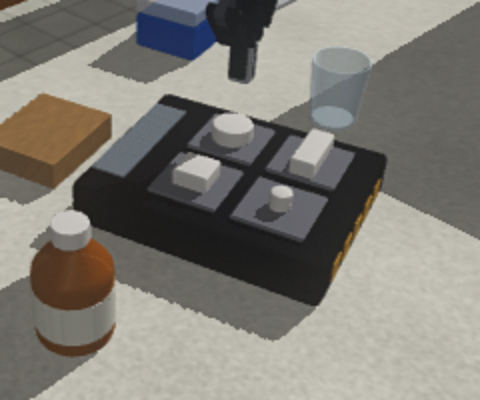

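The picture shows the bar back up (315,150 in the crop, z 65 mm) and the fingers above the round key (233,130), clear. Pressing it now.

Request:
servo_tool(series="1 -0.002 0 0.02 0 0 0;1 -0.002 0 0.035 0 0 0;1 -0.002 0 0.043 0 0 0;1 -0.002 0 0.047 0 0 0;1 -0.002 0 0.05 0 0 0;1 -0.002 0 0.052 0 0 0;1 -0.002 0 0.054 0 0 0;1 -0.002 0 0.056 0 0 0;1 -0.002 0 0.057 0 0 0;1 -0.002 0 0.0575 0 0 0;1 -0.002 0 0.0575 0 0 0")

```text
time_s: 5.83
eef_pos: [0.6299, -0.1324, 0.0839]
eef_rot: [0.0, -0.13, 0.992, -0.0]
wrist_force: [-1.2, -1.0, 5.1]
opening: 0.003
grasp_force: 2.2
```

Request:
servo_tool(series="1 0 0 0.001 0 0 0;1 0 0 0.0015 0 0 0;1 0 0 0.002 0 0 0;1 0 0 0.0025 0 0 0;1 0 0 0.0025 0 0 0")

```text
time_s: 6.25
eef_pos: [0.63, -0.1324, 0.0829]
eef_rot: [0.0, -0.13, 0.991, -0.0]
wrist_force: [-6.1, 0.5, 15.2]
opening: -0.002
grasp_force: 7.8
```

Bottomed at the same height, with 15 N. Lifting well clear.

Request:
servo_tool(series="1 0 0 -0.01 0 0 0;1 0 0 -0.04 0 0 0;1 0 0 -0.08 0 0 0;1 0 0 -0.12 0 0 0;1 0 0 -0.15 0 0 0;1 0 0 -0.15 0 0 0;1 0 0 -0.15 0 0 0;1 0 0 -0.15 0 0 0")

```text
time_s: 6.92
eef_pos: [0.6292, -0.1317, 0.2299]
eef_rot: [-0.0, -0.13, 0.992, 0.0]
wrist_force: [-0.1, -0.2, -1.2]
opening: -0.0
grasp_force: 0.0
```

Run:
```python
from bench import ctrl
from h import *
c=ctrl.camera("side")
for k,(u,v) in dict(bar=(337,176),rnd=(297,164),sq=(278,184),sm=(320,197)).items():
    print(k,np.median(depth(c,[(u+i,v+j) for i in(-1,0,1) for j in(-1,0,1)])[:,2]))
print(ctrl.get_obs()["eef_pos"],ctrl.get_obs()["wrist_force"])
```

```text
bar 0.06489856426016771
rnd 0.06457297319205313
sq 0.06543001335743348
sm 0.06511514925114936
[ 0.62873735 -0.13157347  0.22889583] [-1.0209315  -0.35365037  0.30114813]
```

All four keys are up and the arm is clear.

```bash
python3 -c "
from bench import ctrl
print(ctrl.hand_in())"
```

```text
the job is handed in; nothing more can be done
None
```

I pressed the long bar key, then the large round key, each to its bottom stop. All four keys measured up with the arm clear, the square and small round keys were not pressed, and I handed the job in about 7 s into the 34 s limit.

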